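# Set the swivel board holder to its mark

## Robot

A 6-joint arm with a two-finger parallel gripper is mounted at the origin on the work surface. World frame = base frame: x ahead of the robot, y to its left, z up, the work surface at z = 0. Lengths are in m, angles in rad, forces in N, time in s.
With the tool pointing down it reaches from about 0.35 to 0.8 m from the base axis. Payload 7.3 kg.
Tool frame: the origin (TCP) lies at the very end of the fingers, on their centre line; the grasp point (between the pads) lies 19 mm behind it; z points along the fingers, y is the line along which they close (so a half turn about z gives the same grasp; the last joint's range is limited). The gripper opens to 85 mm and grips with 20 to 120 N. Pads are 22 mm wide; open, the fingers measure 114 mm over their backs; the gripper's body (76 mm by 85 mm) begins 54 mm behind the grasp point. The pads swing forward as they close: fully open they stand 13 mm farther back than shut.
Start: joints at [-1.375, 0.342, 1.524, -0, 1.275, -0.146], TCP at [0.176, -0.495, 0.231] pointing down, gripper open.
Joint ranges: [-2.53, 2.53], [-0.77, 2.02], [0.04, 2.7], [-1, 4.14], [0.28, 2.66], [-3.11, 3.11]. Speed limits (rad/s): [2.57, 2.57, 3.14, 3.14, 3.14, 3.14].

## Interface

Orientations are given as a unit quaternion [w, x, y, z].
In Python, from cell import state, viewer, close_job gives the robot as it stands. The module is installed in compiled form; this text tells all that it offers.
- The arm moves only by the tool play_rows, never from a script. Its argument "rows" is one flat list of numbers, 5 for each row, row after row: the shift along the world's x, y, z in m, then the turn about the world's z in degrees, then the finger opening in m, from 0 to 0.0854. A call has 1 to 8 rows; each row is the pose to reach, as a shift and turn from the pose commanded when the call began; what a row does not reach only later rows make up. A row lasts 1/10 s, in which the tool goes at most 50 mm and 8.59 degrees, less where a joint would pass 70% of its speed; a pose out of reach is approached as far as the arm can. A call with a gripper value outside its range is refused whole. The fingers move at their own pace and stop on an object; "newtons" is the grip in N (left out, the last holds). Time passes only in rows, so rows that repeat a pose let the fingers close. It gives the time, the measured TCP pose, the force, the opening and the grip force at its end, in the units of the state.
- state(): the state, without advancing time (a new reading comes with each control period).
- viewer.capture(name): name is "scene" or "top" or "wrist"; returns a dict with "img" (480x640x3 uint8, red, green, blue), "z_map" (480x640 float32, m along the optical axis (not along the pixel's ray), 0 where there is no reading), "vfov" (degrees; the focal length in pixels is half the picture's height over the tangent of half this angle, whatever the lens; pixels are square), "cx", "cy" (the principal point, pixels), "R" (3x3) and "t" (3): a world point X has camera coordinates R X + t. Camera axes: x right, y down, z forward; pixel columns grow to the right and rows downward; lengths in m; the calibration is good to about 2 mm. The wrist camera is an equidistant fisheye: a pixel r from the principal point sees the ray r / f radians off the axis. A picture is of the moment at which its call begins.
- close_job(): hands the job in; it is judged then, once.
The state is a dict: "time": time; "q": joint angles; "dq": joint speeds; "joint_torque": joint torques, N m; "tcp_pos": TCP position; "ee_rot": TCP orientation; "force": force on the tool from outside, world axes, zero at the start; "torque": the same for the moment, N m; "width": finger opening in m; "gripper_force": force on a finger pad.
Only numpy, scipy, OpenCV 4.12 (cv2) and the standard library are available. Lean on these libraries where they do the work, as an engineer would, in place of code of your own. Each camera call takes 0.05 s, during which the arm holds its last target. There are 200 camera calls.

## Task

Turn the circuit-board holder round to its mark: slacken the clamp knob until the head is quite free, swing the head round by its upright handle until its pointer lines up with the upright index pin on the base's rim, then screw the knob down again until the clamp is firm (about half a newton-metre by feel), without wrenching it. Never force the head round while the clamp bites, and leave the other things on the bench alone.

Things in the scene. Friction and masses are not known exactly. Their poses are not given: they have to be found in the camera images.
- axis (a point): On the swivel axis of the board holder, 28 mm up (turntable top). Holder: grey round base, 196 mm across, 18 mm thick, fixed, with a lug that carries the clamp; on it an aluminium turntable with a ring of short posts (tops 41 mm up) and the head: jaws with a small green board, top 56 mm up. This frame's x points straight away from the clamp knob, whose axis lies at x = -105 mm, y = 0; z is up.
- knob_grip (a point): Centre of the black clamp knob's grip, 78 mm up, on the knob's vertical axis. The grip is a flat bar 46 mm long (this frame's x), 14 mm thick (y), 24 mm high, on a springy rubber core (2 N m per rad): pinch it across its thickness from above. Nothing else within 45 mm of its axis stands higher than 60 mm. It keeps its place when let go, so a turn can be made in several grips.
- screw (a joint): Turn of the clamp screw under the knob, rad, -1.2 to 1.1. Growing = counter-clockwise from above = looser. Found clamped at about -0.1; turned 0.7 to 0.9 rad looser the nose is well clear of the posts. Free, it turns with about 0.12 N m. Tightening, the torque climbs from there within some 0.3 rad. Firm is about 0.5 N m at the knob; under 0.35 is too loose, over 0.75 is wrenching it.
- head (a joint): Swing of the head, rad, counter-clockwise from above, -1.4 to 1.0; 0 when the handle's arm lies along x of axis. It starts at about -1.05; the mark always lies 45 to 105 degrees counter-clockwise of it. Freed, it turns stiffly (0.2 N m, about 2 N at the handle) and stays where it is left; clamped, it is locked.
- handle (a point): Grip point of the head's upright handle, a black round post of 16 mm diameter from 38 to 85 mm above the bench, at the end of a dark arm; this point is on its axis, 62 mm up and 110 mm from the swivel axis. The post is fixed to the head and goes round with it.
- pointer (a point): Point just ahead of the pointer's tip where the index pin's axis has to come: 90 mm from the swivel axis, 26 mm above the bench. The pointer is a dark blade 2.5 mm wide on the head at turntable height that reaches out over the scale (tip 86 mm from the axis), 1.2 rad counter-clockwise of the handle.
- mark (a point): The mark: axis of the index pin, an upright round steel pin 5 mm in diameter and 38 mm high in all, on the base's rim 90 mm from the swivel axis; this point is 26 mm above the bench. It stands at one of three scale lines (the two others carry low dark screw heads) and is fixed for the run.
- clamp_slide: The steel clamp slide: an eccentric under the knob drives its round nose horizontally between two posts of the turntable, which centres and locks the head at every 15 degrees; it springs back when the knob is loosened. Origin (clamped) below the swivel axis at the bench. The posts are worn unevenly, so the clamp bites at a different knob angle in each notch: tighten by torque, not by angle.
- swivel: The swivel carrying the head (turntable, jaws, board, arm, handle, pointer). Origin on the swivel axis at the bench; it does not turn.
- screwdriver: Not to be disturbed: a screwdriver lying near the holder, 170 mm long.
- spool: Not to be disturbed: a grey spool, 52 mm across and 40 mm high, standing near the holder. Origin in the middle of its underside.
- jar: Not to be disturbed: a small clear jar with a black lid, 44 mm across, 55 mm high, near the holder. Origin in the middle of its underside.
- spare_board: Not to be disturbed: a loose green circuit board, 90 x 70 mm, flat on the bench. Origin in the middle of its underside.
- heatsink: Not to be disturbed: a finned aluminium heat sink, 50 x 50 x 30 mm. Origin in the middle of its underside.
- parts_tray: Not to be disturbed: a clear parts tray, 130 x 90 x 30 mm. Origin in the middle of its underside.
- pen_cup: Not to be disturbed: a grey cup, 72 mm across, 90 mm high. Origin in the middle of its underside.

How it is judged:
By the outcome, as a careful person would: the job done as asked, in the order asked, and still so for the second after the job is handed in, with the robot touching nothing.
It also fails if it takes over 72 s, if anything falls off the work surface, if the arm or the gripper's body presses on something with over 40 N, if the wrist force passes 120 N, or if a joint passes its speed limit or range.

## Working session

There is one attempt and no reset: what is moved stays moved. The work goes in short steps, Python scripts to look and compute and a tool call to move; the robot and the scene stay as the last step left them, time stands still between calls to the robot, and variables do not carry over. Pictures are saved under pics/ and viewed, at most 10 in all, crops included, and the job is handed in when it is done.

Besides the shell and the picture viewer there is one more tool, called after "Emit:" as name(argument=value, ...), one argument or row to a line, values as JSON. play_rows: Moves the arm, as the interface text tells. Its arguments: {"type":"object","properties":{"rows":{"type":"array","items":{"type":"number"}},"newtons":{"type":"number"}},"required":["rows"]}

```bash
mkdir -p pics; cat > h.py <<'E'
import numpy as np, cv2
from cell import state, viewer, close_job
def cap(n):
    d=viewer.capture(n); d['f']=240/np.tan(np.radians(d['vfov'])/2); d['R']=np.array(d['R']); d['t']=np.array(d['t']); return d
def cloud(d):
    v,u=np.mgrid[:480,:640]; z=d['z_map']
    P=np.stack([(u-d['cx'])/d['f']*z,(v-d['cy'])/d['f']*z,z],-1)
    W=(P-d['t'])@d['R']; W[z==0]=np.nan; return W
E
python3 - <<'E'
from h import *
for n in('top','scene'):
    d=cap(n); cv2.imwrite(f'pics/{n}0.png',d['img'][:,:,::-1]); np.savez(f'{n}0.npz',**d)
    W=cloud(d); print(n,d['vfov'],d['R'].round(3).tolist(),d['t'].round(3).tolist(),W[240,320])
s=state(); print(s)
E
```

```text
top 57.12296889360937 [[0.023, -1.0, -0.008], [-0.997, -0.023, -0.07], [0.07, 0.01, -0.998]] [-0.014, 0.544, 1.009] [ 0.54825126  0.00387088 -0.00275721]
scene 54.59499667862137 [[-0.874, 0.486, 0.015], [0.31, 0.58, -0.753], [-0.375, -0.654, -0.657]] [0.5, -0.096, 1.608] [ 0.52291218 -0.07151381  0.04121855]
{'time': 0.1, 'q': array([-1.37499623e+00,  3.42633396e-01,  1.52491135e+00,  3.25358627e-05,
        1.27542302e+00, -1.45993930e-01]), 'dq': array([-0.00115084, -0.00018029, -0.00188641,  0.00020477, -0.00012329,
       -0.00099693]), 'joint_torque': array([ 3.29923801e-03, -4.34445798e+01, -2.46491897e+01, -1.20145905e-04,
        4.71345978e-03, -9.32256768e-06]), 'tcp_pos': array([ 0.17593119, -0.49426418,  0.23070921]), 'ee_rot': array([-6.87731420e-04,  9.85433186e-01,  1.70061647e-01, -1.56518335e-06]), 'force': array([ 0.00947394, -0.37529607, -0.75271586]), 'torque': array([ 0.00086629, -0.0087924 ,  0.01813809]), 'gripper_force': 0.0, 'width': 0.08516900642350334}
```

View pics/top0.png

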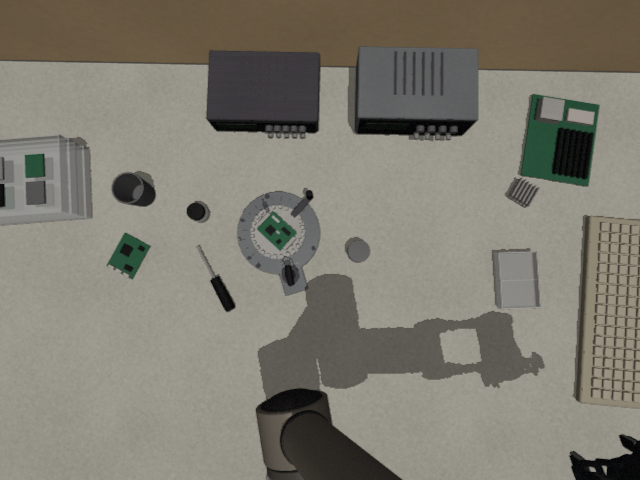

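View pics/scene0.png

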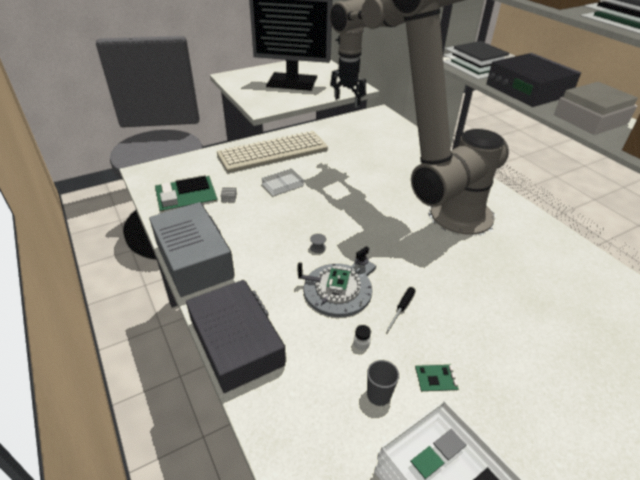

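The top view shows the base centre near (279,232), the knob near (290,271), the handle near (307,195), and the blade or pin near (265,203). Next I'll compute world positions from the depth map.

```bash
python3 - <<'E'
from h import *
d=dict(np.load('top0.npz')); W=cloud(d)
x0=W[232,279]; print(x0)
m=(np.abs(W[...,2]-.018)<.006)&(np.hypot(W[...,0]-x0[0],W[...,1]-x0[1])<.115)
P=W[m][:,:2].astype(np.float32)
hull=cv2.convexHull(P)[:,0]
# circle r=98 robust
from scipy.optimize import least_squares
c=least_squares(lambda c:np.hypot(*(P-c).T).clip(.0)-.08,x0[:2],loss='soft_l1').x
r=np.hypot(*(P-c).T); H=P[r>.09]
for _ in range(5):
    r=np.hypot(*(hull-c).T); k=np.abs(r-.098)<.006
    c=least_squares(lambda c:np.hypot(*(hull[k]-c).T)-.097,c).x
print('centre',c,k.sum(),len(hull))
def cl(box,z0,z1):
    a,b,e,g=box; Q=W[b:g,a:e].reshape(-1,3); Q=Q[(Q[:,2]>z0)&(Q[:,2]<z1)]; return Q
K=cl((275,255,305,290),.08,.1);print('knob',len(K),K.mean(0),np.ptp(K,axis=0)); e,v=np.linalg.eigh(np.cov(K[:,:2].T)); print(e**.5,np.degrees(np.arctan2(v[1,1],v[0,1])))
Hh=cl((295,180,320,215),.07,.1);print('handle',len(Hh),Hh.mean(0),np.ptp(Hh,axis=0))
for n,Q in(('knob',K),('handle',Hh)):
    D=Q.mean(0)[:2]-c; print(n,np.hypot(*D),np.degrees(np.arctan2(D[1],D[0])))
im=d['img'][160:310,210:360]; cv2.imwrite('pics/c0.png',cv2.resize(im,(600,600),interpolation=cv2.INTER_CUBIC)[:,:,::-1])
E
```

```text
[0.56004255 0.09583245 0.05494273]
centre [0.56289022 0.10153445] 38 45
knob 134 [0.46390823 0.06762909 0.0874521 ] [0.04334247 0.01854212 0.01102464]
[0.00399324 0.01280841] -167.62574470508576
handle 46 [0.64403895 0.02902769 0.08186853] [0.0145049  0.01384865 0.01663027]
knob 0.10462794639555816 -161.09158051060598
handle 0.10882254929465272 -41.78093690769866
```

View pics/c0.png

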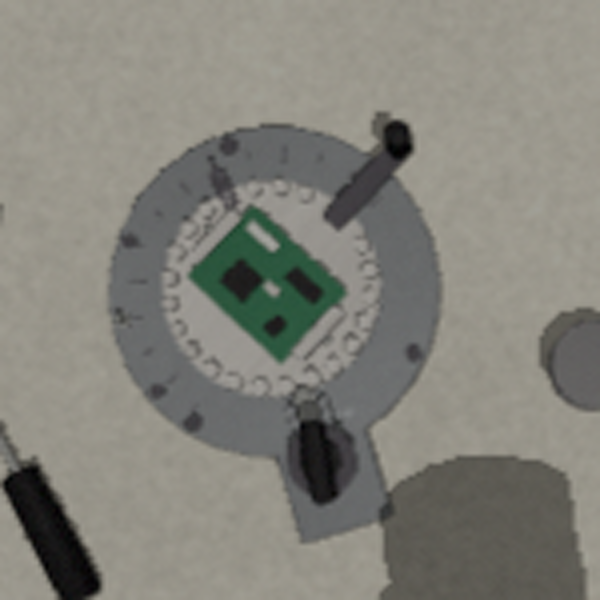

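Axis ≈ (0.563, 0.1015), frame x at about 19°, and the handle at −42° (head ≈ −1.06 rad). The knob is at (0.464, 0.0676) with its bar at 12.4°. The distances check out: 105 and 109 mm. The crop shows pin-like grain at (120,315), between dark screw heads at (130,240) and (157,390). That puts the mark about 75° from the pointer, which I'll confirm from close by.

Emit:
play_rows(
  rows=[0.015,0.03,0,0,0.085,0.036,0.07,0,0,0.085,0.057,0.11,0,0,0.06,0.078,0.15,0,0,0.06,0.099,0.19,0,0,0.06,0.12,0.23,0,0,0.04,0.141,0.27,0,-2,0.04,0.162,0.31,0,-4,0.04],
)

```text
time: 0.9
tcp_pos: [0.3383, -0.1829, 0.2312]
ee_rot: [-0.0, 0.991, 0.135, -0.0]
force: [0.8, -0.5, -0.6]
width: 0.0398
gripper_force: 0.0
```

Emit:
play_rows(
  rows=[0.021,0.04,0,-1,0.04,0.042,0.08,-0.01,-2,0.04,0.063,0.12,-0.02,-3,0.04,0.084,0.16,-0.03,-3,0.04,0.105,0.2,-0.035,-3,0.04,0.12,0.235,-0.04,-3,0.04,0.126,0.252,-0.04,-3,0.04,0.126,0.252,-0.04,-3,0.04],
)

```text
time: 1.7
tcp_pos: [0.4641, 0.0694, 0.1907]
ee_rot: [-0.0, 0.994, 0.111, -0.0]
force: [0.2, -0.8, -0.4]
width: 0.0401
gripper_force: 0.0
```

```bash
python3 - <<'E'
from h import *
s=state(); print(s['time'],s['tcp_pos'],s['ee_rot'],s['torque'],s['q'],s['width'])
d=cap('wrist'); np.savez('w1.npz',**d); cv2.imwrite('pics/w1.png',d['img'][:,:,::-1])
print(d['f'],d['vfov'],d['cx'],d['cy'])
E
```

```text
1.7 [0.46414304 0.06939311 0.19069251] [-2.10170108e-04  9.93785729e-01  1.11308752e-01 -4.92288536e-04] [-0.00877466 -0.02172056  0.05039368] [-1.53120272e-02  2.81266716e-01  1.73342383e+00  3.23622500e-04
  1.12793197e+00  1.33226566e+00] 0.040058249765909874
371.64829954431775 65.70646984690485 321.0517455430009 234.2759901842418
```

View pics/w1.png

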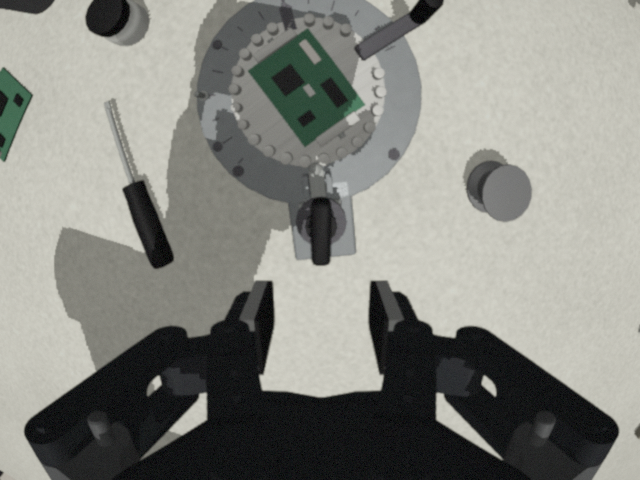

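The wrist view shows the knob bar centred near (321,232) and almost upright in the picture, between the fingers. The scale screw heads are at (217,45) and (217,147), and something bright is near (210,100). I'll measure the knob and pin by depth.

```bash
cat >> h.py <<'E'
def fcloud(d):
    v,u=np.mgrid[:480,:640]; a=(u-d['cx'])/d['f'];b=(v-d['cy'])/d['f'];th=np.hypot(a,b)
    k=np.where(th>1e-6,np.tan(th)/np.maximum(th,1e-6),1); z=d['z_map']
    P=np.stack([a*k*z,b*k*z,z],-1); W=(P-d['t'])@d['R']; W[z==0]=np.nan; return W
def proj(d,X):
    p=d['R']@np.array(X)+d['t']; r=np.hypot(p[0],p[1]); th=np.arctan2(r,p[2]); return d['cx']+d['f']*th*p[0]/r, d['cy']+d['f']*th*p[1]/r
E
python3 - <<'E'
from h import *
d=dict(np.load('w1.npz')); W=fcloud(d); c=np.array([.563,.1015])
K=W[190:275,300:345].reshape(-1,3);K=K[(K[:,2]>.083)&(K[:,2]<.1)];print('knob',len(K),K.min(0),K.max(0),(K.min(0)+K.max(0))/2,K.mean(0));e,v=np.linalg.eigh(np.cov(K[:,:2].T)); print(np.degrees(np.arctan2(v[1,1],v[0,1])))
H=W[0:40,400:450].reshape(-1,3);H=H[H[:,2]>.08];print('handle',len(H),H.mean(0))
r=np.hypot(W[...,0]-c[0],W[...,1]-c[1]);an=np.degrees(np.arctan2(W[...,1]-c[1],W[...,0]-c[0]))
m=(r>.078)&(r<.102)&(W[...,2]>.0225)&(W[...,2]<.05)
for a in range(-180,180,5):
    k=m&(an>=a)&(an<a+5)
    if k.sum()>3:print(a,k.sum(),r[k].mean().round(3),an[k].mean().round(1),np.nanmax(W[k][:,2]).round(3))
print(W[95,206:216].round(3).tolist())
im=d['img'][0:180,180:420]; cv2.imwrite('pics/c1.png',cv2.resize(im,(800,600),interpolation=cv2.INTER_CUBIC)[:,:,::-1])
E
```

```text
knob 1301 [0.44035649 0.06021955 0.08338004] [0.48640993 0.08208495 0.09232101] [0.46338321 0.07115225 0.08785052] [0.46464285 0.07146111 0.08940632]
-167.89992423818572
handle 173 [0.64025997 0.0319159  0.0839788 ]
-175 68 0.087 -171.7 0.048
-170 100 0.083 -167.5 0.05
-165 98 0.082 -162.4 0.05
-160 92 0.083 -157.2 0.049
-155 32 0.092 -153.7 0.049
-45 271 0.091 -42.3 0.049
-40 238 0.09 -37.9 0.05
25 14 0.08 29.2 0.029
30 9 0.08 30.5 0.03
100 60 0.093 102.8 0.039
[[0.543, 0.19, 0.02], [0.544, 0.189, 0.021], [0.544, 0.188, 0.021], [0.544, 0.187, 0.02], [0.544, 0.187, 0.019], [0.544, 0.186, 0.019], [0.544, 0.185, 0.019], [0.544, 0.184, 0.019], [0.545, 0.183, 0.018], [0.545, 0.182, 0.018]]
```

View pics/c1.png

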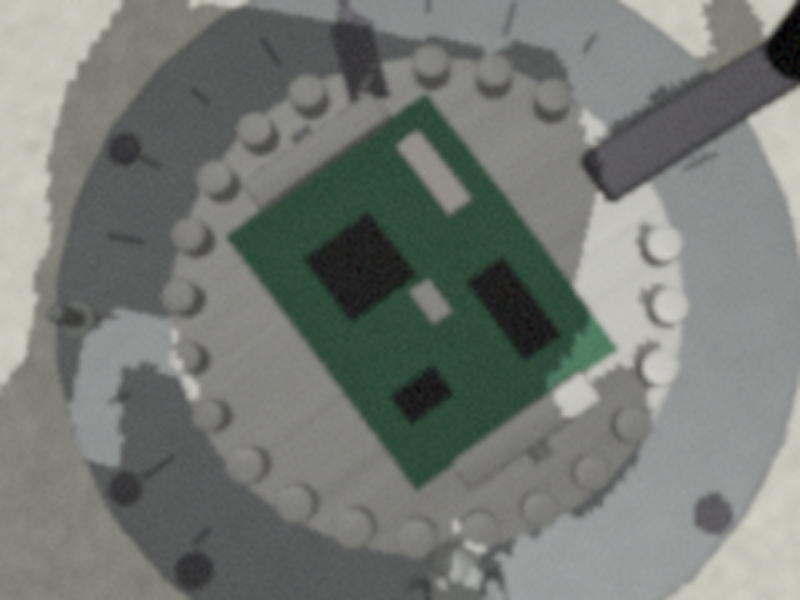

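The pin stands at about 102.8° world and its top is at 39 mm, as expected. With the pointer at about 27°, the swing needed is about 75°. Now I'll go down onto the knob and pinch it.

Emit:
play_rows(
  rows=[0,0,-0.03,0,0.04,0,0,-0.06,0,0.04,0,0,-0.09,0,0.04,0,0,-0.115,0,0.04,0,0,-0.126,0,0.04,0,0,-0.126,0,0.04],
)

```text
time: 2.35
tcp_pos: [0.463, 0.0665, 0.0644]
ee_rot: [-0.0, 0.994, 0.109, -0.001]
force: [-0.2, -0.1, 1.1]
width: 0.0403
gripper_force: 0.0
```

Emit:
play_rows(
  rows=[0,0,0,0,0.0,0,0,0,0,0.0,0,0,0,0,0.0,0,0,0,0,0.0,0,0,0,0,0.0,0,0,0,0,0.0],
  newtons=60,
)

```text
time: 2.95
tcp_pos: [0.4644, 0.0687, 0.0669]
ee_rot: [-0.001, 0.994, 0.109, 0.001]
force: [-2.2, 8.9, 3.6]
width: 0.013
gripper_force: 59.8
```

```bash
cat > s.py <<'E'
from h import *
s=state(); w,x,y,z=s['ee_rot']; print(s['time'],s['tcp_pos'].round(4),'yaw',np.degrees(2*np.arctan2(y,x)).round(2),'F',s['force'].round(2),'M',s['torque'].round(3),'w',round(s['width'],4),s['gripper_force'],'q6',s['q'][5].round(2))
E
python3 s.py
```

```text
2.95 [0.4644 0.0687 0.0669] yaw 12.56 F [-2.2   8.86  3.6 ] M [1.385 0.256 0.007] w 0.013 59.79883432388306 q6 1.33
```

Gripped, and the fingers centred with about 9 N of side load. I'll ease that with a 2 mm shift and slacken by 48°.

Emit:
play_rows(
  rows=[0,0.002,0,4,0,0,0.002,0,10,0,0,0.002,0,16,0,0,0.002,0,23,0,0,0.002,0,30,0,0,0.002,0,37,0,0,0.002,0,44,0,0,0.002,0,48,0],
)

```text
time: 3.75
tcp_pos: [0.4643, 0.07, 0.0669]
ee_rot: [0.0, 0.862, 0.506, 0.001]
force: [-3.5, 5.0, 6.4]
width: 0.0124
gripper_force: 60.1
```

Emit:
play_rows(
  rows=[0,0,0,0,0,0,0,0,0,0],
)

```text
time: 3.95
tcp_pos: [0.4643, 0.07, 0.0669]
ee_rot: [0.0, 0.864, 0.504, 0.001]
force: [-2.9, 4.8, 6.1]
width: 0.0126
gripper_force: 60.3
```

```bash
python3 s.py
```

```text
3.95 [0.4643 0.07   0.0669] yaw 60.52 F [-2.88  4.85  6.06] M [ 0.763  0.458 -0.063] w 0.0126 60.32509624958038 q6 0.5
```

The knob turned freely. Next I release it, rise and go over to the handle. I'll pinch across the swing direction, so tool y goes from −29° to 48°, a turn of +78°.

Emit:
play_rows(
  rows=[0,0,0,0,0.04,0,0,0,0,0.04,0,0,0,0,0.04,0,0,0.02,0,0.04,0,0,0.05,0,0.04,0,0,0.08,8,0.04,0.02,0,0.11,16,0.04,0.04,0,0.11,24,0.04],
)

```text
time: 4.75
tcp_pos: [0.5067, 0.0692, 0.1799]
ee_rot: [0.003, 0.738, 0.675, 0.003]
force: [0.1, 0.5, -0.4]
width: 0.0402
gripper_force: 0.0
```

Emit:
play_rows(
  rows=[0.02,-0.006,0,8,0.04,0.045,-0.012,0,16,0.04,0.07,-0.02,0,24,0.04,0.095,-0.03,0,32,0.04,0.12,-0.036,0,40,0.04,0.135,-0.04,0,48,0.04,0.14,-0.041,0,54,0.04,0.14,-0.041,0,54,0.04],
)

```text
time: 5.55
tcp_pos: [0.6445, 0.0278, 0.1747]
ee_rot: [-0.0, 0.354, 0.935, -0.0]
force: [0.8, -0.3, 0.8]
width: 0.0399
gripper_force: 0.0
```

```bash
python3 s.py; python3 - <<'E'
from h import *
d=cap('wrist'); np.savez('w2.npz',**d); W=fcloud(d); cv2.imwrite('pics/w2.png',d['img'][:,:,::-1])
t=dict(cap('top')); T=cloud(t)
for n,A in(('w',W),('t',T)):
  for nm,x,y in(('handle',.644,.03),('knob',.464,.07)):
    k=(np.hypot(A[...,0]-x,A[...,1]-y)<.028)&(A[...,2]>.075)&(A[...,2]<.095); Q=A[k]
    if len(Q)>5:
        e,v=np.linalg.eigh(np.cov(Q[:,:2].T));print(n,nm,len(Q),Q.mean(0).round(4),((Q.max(0)+Q.min(0))/2).round(4),np.degrees(np.arctan2(v[1,1],v[0,1])))
E
```

```text
5.55 [0.6445 0.0278 0.1747] yaw 138.58 F [ 0.8  -0.27  0.76] M [ 0.041 -0.015 -0.032] w 0.0399 0.0 q6 -0.92
w handle 478 [0.6439 0.0333 0.0839] [0.6447 0.0323 0.0813] 124.1687246056687
w knob 870 [0.4652 0.0651 0.0853] [0.4641 0.0685 0.0838] 51.77387411186499
t handle 21 [0.6422 0.0307 0.083 ] [0.6433 0.0303 0.0822] 55.52772779378608
```

View pics/w2.png

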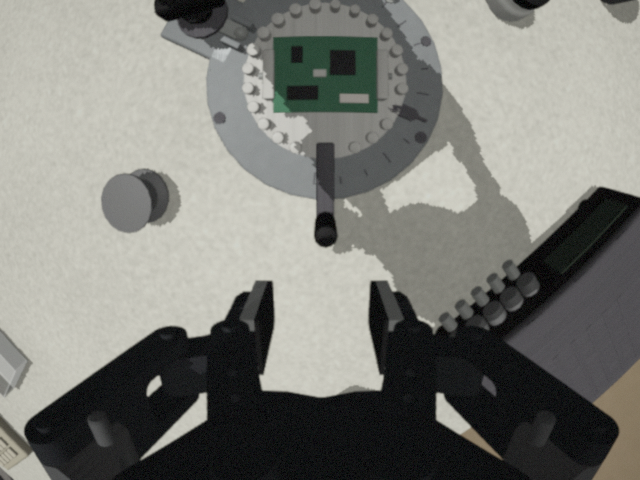

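The view shows the handle top at (325,235), in line with the gap between the fingers, and the side boxes well clear. The estimates put the handle at about (0.6445, 0.031). I'll shift +3 mm in y, go down and grip.

Emit:
play_rows(
  rows=[0,0.003,-0.03,0,0.04,0,0.003,-0.06,0,0.04,0,0.003,-0.09,0,0.04,0,0.003,-0.108,0,0.04,0,0.003,-0.116,0,0.04,0,0.003,-0.116,0,0.04],
)

```text
time: 6.25
tcp_pos: [0.6432, 0.0315, 0.0586]
ee_rot: [-0.001, 0.354, 0.935, -0.0]
force: [-0.2, -0.1, -0.4]
width: 0.0399
gripper_force: 0.0
```

Emit:
play_rows(
  rows=[0,0,0,0,0.0,0,0,0,0,0.0,0,0,0,0,0.0,0,0,0,0,0.0,0,0,0,0,0.0],
  newtons=30,
)

```text
time: 6.75
tcp_pos: [0.6448, 0.0313, 0.0609]
ee_rot: [0.001, 0.354, 0.935, 0.0]
force: [-1.2, -0.0, 5.9]
width: 0.0149
gripper_force: 29.6
```

```bash
python3 s.py; python3 - <<'E'
from h import *
c=np.array([.563,.1015]);p=state()['tcp_pos'][:2]-c; print(np.hypot(*p),np.degrees(np.arctan2(p[1],p[0])))
# arc shifts for 75deg, r=.110, start -41.8
a0=np.radians(-41.8)
for k in range(1,16):
    a=a0+np.radians(5*k); print(k*5,(.11*np.array([np.cos(a)-np.cos(a0),np.sin(a)-np.sin(a0)])).round(4))
E
```

```text
6.75 [0.6448 0.0313 0.0609] yaw 138.58 F [-1.18 -0.01  5.92] M [-0.016  0.172 -0.07 ] w 0.0149 29.639514684677124 q6 -0.92
0.10782653844008032 -40.617253850281536
5 [0.0061 0.0074]
10 [0.0115 0.0154]
15 [0.0162 0.0237]
20 [0.0201 0.0325]
25 [0.0233 0.0415]
30 [0.0257 0.0508]
35 [0.0272 0.0603]
40 [0.0279 0.0699]
45 [0.0278 0.0795]
50 [0.0269 0.089 ]
55 [0.0251 0.0984]
60 [0.0225 0.1077]
65 [0.0191 0.1167]
70 [0.0149 0.1253]
75 [0.01   0.1336]
```

Emit:
play_rows(
  rows=[0.0025,0.003,0,2,0,0.006,0.0074,0,5,0,0.0115,0.0154,0,10,0],
)

```text
time: 7.05
tcp_pos: [0.656, 0.0463, 0.0609]
ee_rot: [0.001, 0.27, 0.963, 0.0]
force: [-2.8, -0.1, 7.1]
width: 0.0151
gripper_force: 29.8
```

```bash
python3 s.py; python3 - <<'E'
from h import *
a0=np.radians(-31.3)
for k in list(range(1,13))+[12.6,13]:
    a=a0+np.radians(5*k); print(k*5,(.11*np.array([np.cos(a)-np.cos(a0),np.sin(a)-np.sin(a0)])).round(4))
E
```

```text
7.05 [0.656  0.0463 0.0609] yaw 148.68 F [-2.76 -0.09  7.13] M [-0.039  0.47  -0.05 ] w 0.0151 29.840641915798187 q6 -1.07
5 [0.0046 0.0084]
10 [0.0085 0.0172]
15 [0.0116 0.0263]
20 [0.0139 0.0356]
25 [0.0153 0.0451]
30 [0.016  0.0547]
35 [0.0158 0.0642]
40 [0.0147 0.0738]
45 [0.0129 0.0832]
50 [0.0102 0.0924]
55 [0.0067 0.1014]
60 [0.0025 0.11  ]
63.0 [-0.0004  0.1149]
65 [-0.0025  0.1182]
```

The force is about 3 N, so the head is free. I'll carry on.

Emit:
play_rows(
  rows=[0.0046,0.0084,0,5,0,0.0085,0.0172,0,10,0,0.0116,0.0263,0,15,0,0.0139,0.0356,0,20,0,0.0153,0.0451,0,25,0,0.016,0.0547,0,30,0,0.0158,0.0642,0,35,0,0.0147,0.0738,0,40,0],
)

```text
time: 7.85
tcp_pos: [0.6709, 0.1203, 0.0609]
ee_rot: [0.001, -0.076, 0.997, -0.0]
force: [-2.9, -2.7, 6.9]
width: 0.0152
gripper_force: 29.8
```

Emit:
play_rows(
  rows=[-0.0018,0.0094,0,5,0,-0.0045,0.0186,0,10,0,-0.008,0.0276,0,15,0,-0.0122,0.0362,0,20,0,-0.0142,0.0399,0,22.5,0,-0.0142,0.0399,0,22.5,0,-0.0142,0.0399,0,22.5,0],
)

```text
time: 8.55
tcp_pos: [0.656, 0.1607, 0.0609]
ee_rot: [0.0, -0.268, 0.963, -0.0]
force: [-3.3, -0.4, 7.3]
width: 0.0148
gripper_force: 29.9
```

```bash
python3 s.py; python3 - <<'E'
from h import *
c=np.array([.563,.1015]);p=state()['tcp_pos'][:2]-c; print(np.hypot(*p),np.degrees(np.arctan2(p[1],p[0])))
d=cap('wrist'); np.savez('w3.npz',**d); t=cap('top'); np.savez('t3.npz',**t)
a=cv2.resize(d['img'][0:200,200:440],(480,400),interpolation=cv2.INTER_CUBIC); b=cv2.resize(t['img'][180:290,230:330],(320,352),interpolation=cv2.INTER_CUBIC)
o=np.zeros((400,800,3),np.uint8); o[:,:480]=a; o[:352,480:]=b; cv2.imwrite('pics/c3.png',o[:,:,::-1])
print(proj(d,[c[0]+.09*np.cos(np.radians(102.8)),c[1]+.09*np.sin(np.radians(102.8)),.026]))
E
```

```text
8.55 [0.656  0.1607 0.0609] yaw 211.1 F [-3.33 -0.44  7.29] M [-0.089  0.462  0.053] w 0.0148 29.895088970661163 q6 -1.99
0.11026557019704356 32.45613088335977
(np.float64(483.32123134779863), np.float64(111.13003113643815))
```

View pics/c3.png

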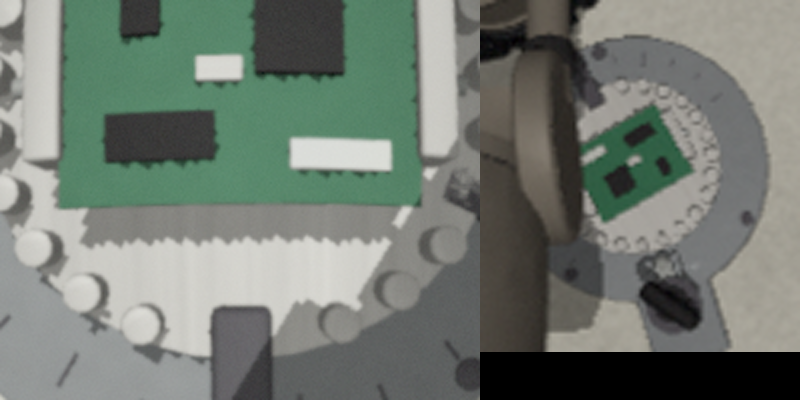

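The crop missed the pointer; the projection puts the pin near (483,111) in the wrist picture. I've swung 72.5° so far. I'll do the last 2.5°, then look at the pointer and pin.

Emit:
play_rows(
  rows=[-0.0013,0.002,0,1.2,0,-0.0027,0.0041,0,2.5,0,-0.0027,0.0041,0,2.5,0,-0.0027,0.0041,0,2.5,0],
)

```text
time: 9.05
tcp_pos: [0.6537, 0.1643, 0.0609]
ee_rot: [0.001, -0.289, 0.957, -0.0]
force: [-2.5, -0.7, 6.0]
width: 0.0146
gripper_force: 29.8
```

```bash
python3 s.py; python3 - <<'E'
from h import *
d=cap('wrist'); np.savez('w4.npz',**d); W=fcloud(d)
cv2.imwrite('pics/c4.png',cv2.resize(d['img'][40:190,400:600],(800,600),interpolation=cv2.INTER_CUBIC)[:,:,::-1])
for n,X in(('axis z.028',[.563,.1015,.028]),('pin',[.543,.189,.026])): print(n,proj(d,X))
p=state()['tcp_pos']; print(np.hypot(p[0]-.6448,p[1]-.0313), 2*np.degrees(np.arcsin(np.hypot(p[0]-.6448,p[1]-.0313)/.22)))
E
```

```text
9.05 [0.6537 0.1643 0.0609] yaw 213.58 F [-2.5  -0.67  5.99] M [-0.242  0.407  0.061] w 0.0146 29.84497904777527 q6 -2.02
axis z.028 (np.float64(313.15471305603586), np.float64(44.145477859898534))
pin (np.float64(481.4694999211083), np.float64(117.425348172079))
0.1333336542550668 74.61061208365797
```

View pics/c4.png

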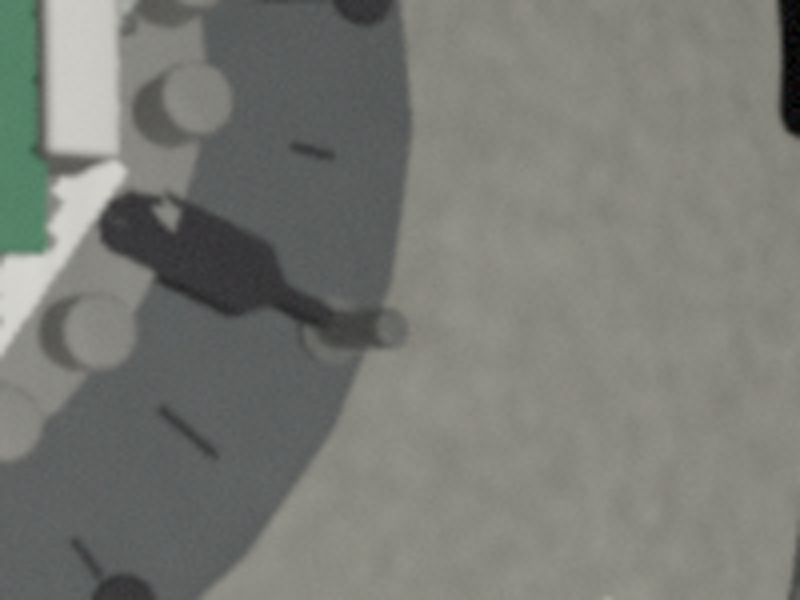

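The blade runs from (270,280) to (330,318) straight at the pin, which goes from base (330,335) to top (390,327). They line up at 26 mm height to about 1°. Next: release, rise and return to the knob with a +26° turn, the equivalent half-turn grip.

Emit:
play_rows(
  rows=[0,0,0,0,0.04,0,0,0,0,0.04,0,0,0,0,0.04,0,0,0.02,0,0.04,0,0,0.05,0,0.04,0,0,0.09,0,0.04,0,0,0.115,0,0.04,-0.02,-0.01,0.12,4,0.04],
)

```text
time: 9.9
tcp_pos: [0.6361, 0.1555, 0.183]
ee_rot: [0.004, -0.323, 0.946, -0.001]
force: [0.3, -0.2, 0.2]
width: 0.0399
gripper_force: 0.0
```

Emit:
play_rows(
  rows=[-0.04,-0.02,0,5,0.04,-0.08,-0.04,0,10,0.04,-0.115,-0.057,0,15,0.04,-0.145,-0.072,0,20,0.04,-0.165,-0.081,0,22,0.04,-0.17,-0.084,0,22,0.04,-0.17,-0.084,0,22,0.04],
)

```text
time: 10.6
tcp_pos: [0.4635, 0.0704, 0.1797]
ee_rot: [0.0, -0.496, 0.868, -0.0]
force: [0.8, -0.1, -0.1]
width: 0.0403
gripper_force: 0.0
```

```bash
python3 s.py; python3 - <<'E'
from h import *
d=cap('wrist'); W=fcloud(d); np.savez('w5.npz',**d)
k=(np.hypot(W[...,0]-.464,W[...,1]-.07)<.03)&(W[...,2]>.084)&(W[...,2]<.098); Q=W[k]
e,v=np.linalg.eigh(np.cov(Q[:,:2].T));print(len(Q),Q.mean(0),((Q.max(0)+Q.min(0))/2),np.degrees(np.arctan2(v[1,1],v[0,1])),e**.5)
t=cap('top'); T=cloud(t)
k=(np.hypot(T[...,0]-.651,T[...,1]-.165)<.028)&(T[...,2]>.072)&(T[...,2]<.095);print('handle',k.sum(),T[k].mean(0)); D=T[k].mean(0)[:2]-[.563,.1015]; print(np.degrees(np.arctan2(D[1],D[0])))
E
```

```text
10.6 [0.4635 0.0704 0.1797] yaw 239.49 F [ 0.8  -0.08 -0.1 ] M [ 0.017 -0.021 -0.049] w 0.0403 0.0 q6 -2.62
1419 [0.46215652 0.0698783  0.08931844] [0.46268791 0.07066153 0.08811119] 57.81834494563497 [0.00406189 0.01273187]
handle 42 [0.65374333 0.16192935 0.08230921]
33.6611184526379
```

The handle has moved 75.4°. The knob bar is at 57.8° and centred under the tool. I'll go down and pinch it.

Emit:
play_rows(
  rows=[0,0,-0.03,-1.5,0.04,0,0,-0.06,-1.5,0.04,0,0,-0.09,-1.5,0.04,0,0,-0.107,-1.5,0.04,0,0,-0.115,-1.5,0.04,0,0,-0.115,-1.5,0.04],
)

```text
time: 11.3
tcp_pos: [0.4635, 0.0708, 0.0633]
ee_rot: [-0.001, -0.486, 0.874, 0.001]
force: [-0.2, 0.5, 0.7]
width: 0.0401
gripper_force: 0.0
```

Emit:
play_rows(
  rows=[0,0,0,0,0.0,0,0,0,0,0.0,0,0,0,0,0.0,0,0,0,0,0.0,0,0,0,0,0.0,0,0,0,0,0.0],
  newtons=60,
)

```text
time: 11.9
tcp_pos: [0.4642, 0.0708, 0.0662]
ee_rot: [0.001, -0.485, 0.874, -0.001]
force: [-1.8, 0.7, 8.8]
width: 0.0124
gripper_force: 72.5
```

```bash
python3 s.py
```

```text
11.9 [0.4642 0.0708 0.0662] yaw 238.08 F [-1.76  0.68  8.84] M [ 0.253  0.515 -0.003] w 0.0124 72.49701819964685 q6 -2.6
```

Emit:
play_rows(
  rows=[0,0,0,-5,0,0,0,0,-10,0,0,0,0,-15,0,0,0,0,-20,0,0,0,0,-24,0],
)

```text
time: 12.4
tcp_pos: [0.4646, 0.0704, 0.0662]
ee_rot: [0.002, -0.292, 0.957, -0.001]
force: [-1.4, -1.7, 7.3]
width: 0.0129
gripper_force: 72.3
```

```bash
python3 s.py
```

```text
12.4 [0.4646 0.0704 0.0662] yaw 213.92 F [-1.38 -1.66  7.32] M [-0.218  0.166  0.141] w 0.0129 72.34139608335681 q6 -2.18
```

Emit:
play_rows(
  rows=[0,0,0,-2,0,0,0,0,-5,0,0,0,0,-5,0],
)

```text
time: 12.7
tcp_pos: [0.4646, 0.0703, 0.0663]
ee_rot: [0.002, -0.251, 0.968, -0.001]
force: [-0.4, -1.8, 7.0]
width: 0.0127
gripper_force: 72.3
```

```bash
python3 s.py
```

```text
12.7 [0.4646 0.0703 0.0663] yaw 209.03 F [-0.43 -1.78  6.99] M [-0.366  0.277  0.104] w 0.0127 72.28080350439996 q6 -2.09
```

Emit:
play_rows(
  rows=[0,0,0,-3,0,0,0,0,-6,0,0,0,0,-6,0],
)

```text
time: 13.0
tcp_pos: [0.4647, 0.0702, 0.0663]
ee_rot: [0.002, -0.2, 0.98, -0.001]
force: [-0.6, -1.2, 6.4]
width: 0.0128
gripper_force: 72.2
```

```bash
python3 s.py
```

```text
13.0 [0.4647 0.0702 0.0663] yaw 203.03 F [-0.58 -1.21  6.39] M [-0.457  0.23   0.109] w 0.0128 72.2105068853125 q6 -1.99
```

Emit:
play_rows(
  rows=[0,0,0,-2,0,0,0,0,-4,0,0,0,0,-4,0],
)

```text
time: 13.3
tcp_pos: [0.4647, 0.0701, 0.0663]
ee_rot: [0.002, -0.166, 0.986, -0.001]
force: [-1.5, -2.2, 6.6]
width: 0.0128
gripper_force: 72.2
```

```bash
python3 s.py
```

```text
13.3 [0.4647 0.0701 0.0663] yaw 199.06 F [-1.47 -2.25  6.63] M [-0.531  0.193  0.141] w 0.0128 72.19026274513453 q6 -1.92
```

Emit:
play_rows(
  rows=[0,0,0,-2,0,0,0,0,-4,0,0,0,0,-4,0],
)

```text
time: 13.6
tcp_pos: [0.4647, 0.0701, 0.0662]
ee_rot: [0.002, -0.131, 0.991, -0.001]
force: [-0.9, -2.7, 6.6]
width: 0.0129
gripper_force: 72.2
```

```bash
python3 s.py
```

```text
13.6 [0.4647 0.0701 0.0662] yaw 195.07 F [-0.95 -2.72  6.61] M [-0.637  0.186  0.103] w 0.0129 72.1520262490958 q6 -1.85
```

Emit:
play_rows(
  rows=[0,0,0,-1.5,0,0,0,0,-3,0,0,0,0,-3,0],
)

```text
time: 13.9
tcp_pos: [0.4647, 0.07, 0.0663]
ee_rot: [0.002, -0.105, 0.994, -0.001]
force: [-1.6, -3.4, 7.2]
width: 0.0128
gripper_force: 72.1
```

```bash
python3 s.py
```

```text
13.9 [0.4647 0.07   0.0663] yaw 192.08 F [-1.57 -3.42  7.19] M [-0.703  0.209  0.155] w 0.0128 72.14449568185955 q6 -1.79
```

Emit:
play_rows(
  rows=[0,0,0,-1.5,0,0,0,0,-3,0,0,0,0,-3,0],
)

```text
time: 14.2
tcp_pos: [0.4648, 0.0699, 0.0662]
ee_rot: [0.002, -0.079, 0.997, -0.001]
force: [-1.5, -3.9, 7.0]
width: 0.0131
gripper_force: 72.1
```

```bash
python3 s.py
```

```text
14.2 [0.4648 0.0699 0.0662] yaw 189.08 F [-1.5  -3.92  7.  ] M [-0.781  0.186  0.111] w 0.0131 72.12627739878371 q6 -1.74
```

Emit:
play_rows(
  rows=[0,0,0,-1.5,0,0,0,0,-3,0,0,0,0,-3,0],
)

```text
time: 14.5
tcp_pos: [0.4648, 0.0699, 0.0663]
ee_rot: [0.002, -0.053, 0.999, -0.001]
force: [-0.5, -4.0, 6.6]
width: 0.0127
gripper_force: 72.1
```

```bash
python3 s.py
```

```text
14.5 [0.4648 0.0699 0.0663] yaw 186.09 F [-0.5  -3.99  6.6 ] M [-0.891  0.247  0.189] w 0.0127 72.11188577581197 q6 -1.69
```

Emit:
play_rows(
  rows=[0,0,0,-1.5,0,0,0,0,-3,0,0,0,0,-3,0,0,0,0,-3,0],
)

```text
time: 14.9
tcp_pos: [0.4647, 0.0698, 0.0662]
ee_rot: [0.002, -0.027, 1.0, -0.001]
force: [-1.5, -4.0, 7.4]
width: 0.0131
gripper_force: 72.1
```

```bash
python3 s.py
```

```text
14.9 [0.4647 0.0698 0.0662] yaw 183.13 F [-1.46 -3.99  7.35] M [-0.966  0.173  0.185] w 0.0131 72.08872942021117 q6 -1.64
```

Emit:
play_rows(
  rows=[0,0,0,-1.5,0,0,0,0,-3,0,0,0,0,-3,0,0,0,0,-3,0],
)

```text
time: 15.3
tcp_pos: [0.4647, 0.0697, 0.0663]
ee_rot: [0.002, -0.001, 1.0, -0.001]
force: [-0.9, -4.7, 7.4]
width: 0.0126
gripper_force: 72.1
```

```bash
python3 s.py
```

```text
15.3 [0.4647 0.0697 0.0663] yaw 180.14 F [-0.91 -4.67  7.45] M [-1.022  0.236  0.194] w 0.0126 72.07526011392474 q6 -1.59
```

Emit:
play_rows(
  rows=[0,0,0,-2,0,0,0,0,-4,0,0,0,0,-4,0,0,0,0,-4,0],
)

```text
time: 15.7
tcp_pos: [0.4646, 0.0697, 0.0662]
ee_rot: [0.002, 0.034, 0.999, -0.001]
force: [-2.3, -4.5, 7.5]
width: 0.0129
gripper_force: 72.0
```

```bash
python3 s.py
```

```text
15.7 [0.4646 0.0697 0.0662] yaw 176.15 F [-2.33 -4.53  7.51] M [-1.013  0.285  0.241] w 0.0129 72.0442222058773 q6 -1.52
```

Emit:
play_rows(
  rows=[0,0,0,-1.5,0,0,0,0,-3,0,0,0,0,-3,0,0,0,0,-3,0],
)

```text
time: 16.1
tcp_pos: [0.4646, 0.0696, 0.0662]
ee_rot: [0.002, 0.06, 0.998, -0.001]
force: [-2.1, -5.7, 7.5]
width: 0.0122
gripper_force: 72.1
```

```bash
python3 s.py
```

```text
16.1 [0.4646 0.0696 0.0662] yaw 173.16 F [-2.12 -5.69  7.54] M [-1.161  0.29   0.234] w 0.0122 72.11999088758603 q6 -1.46
```

Emit:
play_rows(
  rows=[0,0,0,-2,0,0,0,0,-4,0,0,0,0,-4,0,0,0,0,-4,0],
)

```text
time: 16.5
tcp_pos: [0.4645, 0.0695, 0.0662]
ee_rot: [0.002, 0.094, 0.996, -0.001]
force: [-1.8, -5.7, 7.8]
width: 0.0128
gripper_force: 72.2
```

```bash
python3 s.py
```

```text
16.5 [0.4645 0.0695 0.0662] yaw 169.17 F [-1.82 -5.74  7.75] M [-1.243  0.299  0.349] w 0.0128 72.17245367355645 q6 -1.39
```

Emit:
play_rows(
  rows=[0,0,0,-1.5,0,0,0,0,-3,0,0,0,0,-3,0,0,0,0,-3,0],
)

```text
time: 16.9
tcp_pos: [0.4645, 0.0695, 0.0662]
ee_rot: [0.002, 0.12, 0.993, -0.001]
force: [-2.9, -5.8, 8.3]
width: 0.0129
gripper_force: 72.2
```

```bash
python3 s.py
```

```text
16.9 [0.4645 0.0695 0.0662] yaw 166.18 F [-2.9  -5.76  8.34] M [-1.289  0.351  0.423] w 0.0129 72.23085635108873 q6 -1.34
```

Emit:
play_rows(
  rows=[0,0,0,-1.5,0,0,0,0,-3.5,0,0,0,0,-3.5,0,0,0,0,-3.5,0],
)

```text
time: 17.3
tcp_pos: [0.4644, 0.0694, 0.0663]
ee_rot: [0.002, 0.151, 0.989, -0.001]
force: [-3.0, -7.2, 8.4]
width: 0.0132
gripper_force: 72.4
```

```bash
python3 s.py; python3 -c "
from h import *
for _ in range(3): cap('top'); print(state()['torque'][2])"
```

```text
17.3 [0.4644 0.0694 0.0663] yaw 162.68 F [-3.01 -7.21  8.41] M [-1.376  0.292  0.319] w 0.0132 72.38899354822934 q6 -1.28
0.4076476390970285
0.390306172769446
0.3065560567651855
```

```bash
cat > a.py <<'E'
from h import *
v=[]
for _ in range(8): cap('top'); v.append(state()['torque'][2])
print('mean',np.mean(v).round(3),np.std(v).round(3))
E
python3 a.py
```

```text
mean 0.375 0.028
```

Emit:
play_rows(
  rows=[0,0,0,-1.5,0,0,0,0,-3,0,0,0,0,-3,0,0,0,0,-3,0],
)

```text
time: 18.25
tcp_pos: [0.4643, 0.0694, 0.0663]
ee_rot: [0.002, 0.176, 0.984, -0.001]
force: [-3.2, -6.3, 8.6]
width: 0.013
gripper_force: 72.2
```

```bash
python3 a.py; python3 s.py
```

```text
mean 0.415 0.033
18.65 [0.4643 0.0694 0.0662] yaw 159.7 F [-3.79 -7.37  8.47] M [-1.432  0.328  0.41 ] w 0.0123 72.3115881672129 q6 -1.23
```

Emit:
play_rows(
  rows=[0,0,0,-1.5,0,0,0,0,-3,0,0,0,0,-4,0,0,0,0,-4,0],
)

```text
time: 19.05
tcp_pos: [0.4642, 0.0693, 0.0663]
ee_rot: [0.002, 0.211, 0.978, -0.001]
force: [-2.2, -6.5, 8.6]
width: 0.0127
gripper_force: 72.5
```

```bash
python3 a.py; python3 s.py
```

```text
mean 0.519 0.025
19.45 [0.4642 0.0693 0.0662] yaw 155.71 F [-2.9  -7.08  8.33] M [-1.434  0.349  0.507] w 0.0126 72.32536532683298 q6 -1.16
```

It's firm at about 0.52 N m. I'll release, rise and check.

Emit:
play_rows(
  rows=[0,0,0,0,0.04,0,0,0,0,0.04,0,0,0,0,0.04,0,0,0.02,0,0.04,0,0,0.05,0,0.04,0,0,0.09,0,0.04,-0.01,0,0.12,0,0.04,-0.01,0,0.12,0,0.04],
)

```text
time: 20.25
tcp_pos: [0.4547, 0.0709, 0.1882]
ee_rot: [0.004, 0.211, 0.977, 0.001]
force: [-0.4, 0.5, 0.2]
width: 0.0403
gripper_force: 0.0
```

```bash
python3 s.py; python3 - <<'E'
from h import *
d=cap('wrist'); W=fcloud(d)
k=(np.hypot(W[...,0]-.464,W[...,1]-.07)<.03)&(W[...,2]>.084)&(W[...,2]<.098); Q=W[k]
if len(Q)>20:
    e,v=np.linalg.eigh(np.cov(Q[:,:2].T));print('knob deg',np.degrees(np.arctan2(v[1,1],v[0,1])))
t=cap('top'); T=cloud(t)
k=(np.hypot(T[...,0]-.651,T[...,1]-.165)<.028)&(T[...,2]>.072)&(T[...,2]<.095);D=T[k].mean(0)[:2]-[.563,.1015]; print('handle',np.degrees(np.arctan2(D[1],D[0])))
o=np.zeros((600,800,3),np.uint8)
o[:,:400]=cv2.resize(t['img'][180:300,235:315],(400,600),interpolation=cv2.INTER_CUBIC)
u,v=map(int,proj(d,[.543,.189,.026])); print(u,v)
u=min(max(u,50),590);v=min(max(v,75),405)
o[:,400:]=cv2.resize(d['img'][v-75:v+75,u-50:u+50],(400,600),interpolation=cv2.INTER_CUBIC)
cv2.imwrite('pics/f.png',o[:,:,::-1])
E
```

```text
20.25 [0.4547 0.0709 0.1882] yaw 155.6 F [-0.35  0.51  0.21] M [-0.018  0.002 -0.039] w 0.0403 0.0 q6 -1.16
knob deg 176.51218511707614
handle 33.92223475596166
475 249
```

View pics/f.png

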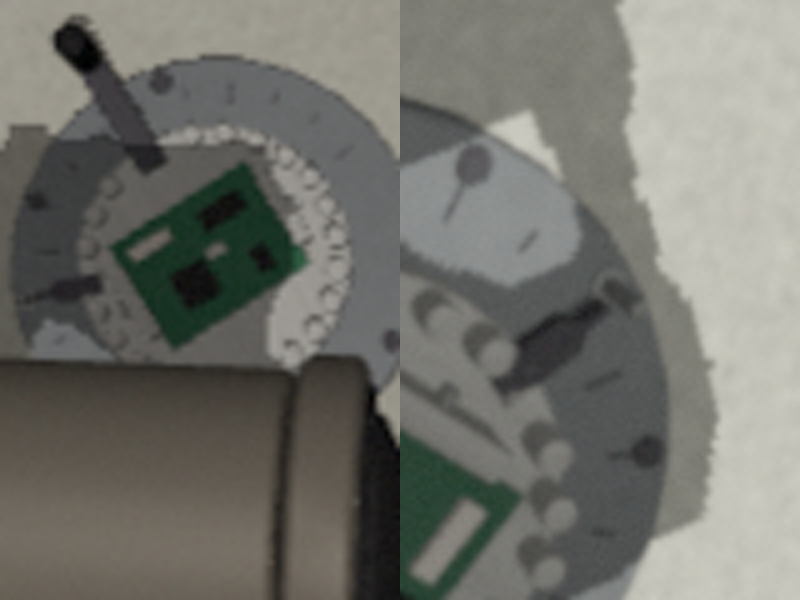

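The pointer stands at the pin and the handle at 33.9°, so the head held. The knob sprang back about 21°, a bit more than 0.52 N m would explain (15°). I'll regrip and check the firmness by feel.

Emit:
play_rows(
  rows=[0.005,0,-0.02,7,0.04,0.01,-0.001,-0.05,14,0.04,0.01,-0.001,-0.08,21,0.04,0.01,-0.001,-0.105,21,0.04,0.01,-0.001,-0.12,21,0.04,0.01,-0.001,-0.124,21,0.04,0.01,-0.001,-0.124,21,0.04],
)

```text
time: 21.05
tcp_pos: [0.4625, 0.0696, 0.0591]
ee_rot: [-0.002, 0.03, 1.0, 0.0]
force: [-0.7, 0.1, 0.0]
width: 0.0398
gripper_force: 0.0
```

Emit:
play_rows(
  rows=[0,0,0,0,0.0,0,0,0,0,0.0,0,0,0,0,0.0,0,0,0,0,0.0,0,0,0,0,0.0,0,0,0,0,0.0],
  newtons=80,
)

```text
time: 21.65
tcp_pos: [0.4637, 0.0695, 0.0611]
ee_rot: [0.001, 0.03, 1.0, -0.0]
force: [-1.9, -2.2, 5.5]
width: 0.0187
gripper_force: 78.7
```

```bash
python3 a.py; python3 s.py
```

```text
mean -0.004 0.025
22.05 [0.4638 0.0694 0.0611] yaw 176.59 F [-1.59 -1.86  8.09] M [-0.283  0.269  0.009] w 0.0188 78.86736273765564 q6 -1.53
```

Emit:
play_rows(
  rows=[0,0,0,-3,0,0,0,0,-6,0,0,0,0,-6,0,0,0,0,-6,0],
)

```text
time: 22.45
tcp_pos: [0.4637, 0.0694, 0.0611]
ee_rot: [0.001, 0.082, 0.997, -0.0]
force: [-2.0, -1.9, 4.9]
width: 0.0187
gripper_force: 78.6
```

```bash
python3 a.py; python3 s.py
```

```text
mean 0.195 0.027
22.85 [0.4637 0.0694 0.0611] yaw 170.62 F [-2.27 -1.26  7.54] M [-0.332  0.302  0.207] w 0.0186 78.8125741481781 q6 -1.42
```

Emit:
play_rows(
  rows=[0,0,0,-3,0,0,0,0,-6,0,0,0,0,-6,0,0,0,0,-6,0],
)

```text
time: 23.25
tcp_pos: [0.4637, 0.0694, 0.0611]
ee_rot: [0.001, 0.134, 0.991, -0.0]
force: [-1.0, -1.9, 6.3]
width: 0.0189
gripper_force: 78.8
```

```bash
python3 a.py; python3 s.py
```

```text
mean 0.312 0.032
23.65 [0.4636 0.0694 0.0611] yaw 164.64 F [-2.2  -1.29  6.31] M [-0.297  0.325  0.329] w 0.0186 78.81107211112976 q6 -1.32
```

The opening reads 18.7 mm, so I was 5 mm lower and caught something wider than the bar. I'll let go, rise, measure the bar angle and regrip at the proper height.

Emit:
play_rows(
  rows=[0,0,0,6,0,0,0,0,12,0,0,0,0,12,0.04,0,0,0,12,0.04,0,0,0,12,0.04,0,0,0.03,12,0.04,0,0,0.07,12,0.04,0,0,0.11,12,0.04],
)

```text
time: 24.45
tcp_pos: [0.4628, 0.0696, 0.1712]
ee_rot: [-0.001, 0.03, 1.0, 0.0]
force: [1.1, 0.3, -0.0]
width: 0.0399
gripper_force: 0.0
```

Emit:
play_rows(
  rows=[0,0,0.01,0,0.04,0,0,0.01,0,0.04,0,0,0.01,0,0.04],
)

```text
time: 24.75
tcp_pos: [0.4626, 0.0696, 0.1792]
ee_rot: [-0.001, 0.03, 1.0, 0.0]
force: [0.1, -0.3, -0.5]
width: 0.0402
gripper_force: 0.0
```

```bash
python3 s.py; python3 - <<'E'
from h import *
d=cap('wrist'); W=fcloud(d)
k=(np.hypot(W[...,0]-.464,W[...,1]-.07)<.03)&(W[...,2]>.084)&(W[...,2]<.098); Q=W[k]
e,v=np.linalg.eigh(np.cov(Q[:,:2].T));print('knob deg',np.degrees(np.arctan2(v[1,1],v[0,1])),e**.5,Q.mean(0),(Q.min(0)+Q.max(0))/2)
E
```

```text
24.75 [0.4626 0.0696 0.1792] yaw 176.55 F [ 0.14 -0.35 -0.48] M [-0.004  0.013 -0.037] w 0.0402 0.0 q6 -1.53
knob deg 176.46196843094785 [0.00402092 0.01282644] [0.46128544 0.07129942 0.0893476 ] [0.46263575 0.07131651 0.08830688]
```

The bar is still at 176.5°, so the screw didn't move. I'll regrip at 66 mm.

Emit:
play_rows(
  rows=[0.001,0.0005,-0.04,0,0.04,0.001,0.0005,-0.08,0,0.04,0.001,0.0005,-0.105,0,0.04,0.001,0.0005,-0.114,0,0.04,0.001,0.0005,-0.114,0,0.04],
)

```text
time: 25.3
tcp_pos: [0.463, 0.0701, 0.0646]
ee_rot: [-0.002, 0.03, 1.0, 0.0]
force: [-0.2, 0.1, 1.7]
width: 0.0399
gripper_force: 0.0
```

Emit:
play_rows(
  rows=[0,0,0,0,0.0,0,0,0,0,0.0,0,0,0,0,0.0,0,0,0,0,0.0,0,0,0,0,0.0,0,0,0,0,0.0],
  newtons=70,
)

```text
time: 25.9
tcp_pos: [0.4652, 0.0697, 0.0676]
ee_rot: [0.001, 0.03, 1.0, -0.0]
force: [-0.8, -3.8, 6.3]
width: 0.0126
gripper_force: 69.4
```

```bash
python3 a.py; python3 s.py
```

```text
mean 0.007 0.022
26.3 [0.4652 0.0697 0.0676] yaw 176.59 F [-1.09 -4.27  7.81] M [-0.584  0.241  0.014] w 0.0124 69.55411076545715 q6 -1.52
```

Emit:
play_rows(
  rows=[0,0,0,-3,0,0,0,0,-6,0,0,0,0,-6,0,0,0,0,-6,0],
)

```text
time: 26.7
tcp_pos: [0.4652, 0.0695, 0.0676]
ee_rot: [0.001, 0.082, 0.997, -0.0]
force: [0.0, -4.9, 7.6]
width: 0.0126
gripper_force: 69.5
```

```bash
python3 a.py; python3 s.py
```

```text
mean 0.216 0.024
27.1 [0.4652 0.0696 0.0675] yaw 170.63 F [-0.16 -4.18  8.23] M [-0.714  0.201  0.22 ] w 0.0127 69.57150220870972 q6 -1.42
```

Emit:
play_rows(
  rows=[0,0,0,-3,0,0,0,0,-6,0,0,0,0,-6,0,0,0,0,-6,0],
)

```text
time: 27.5
tcp_pos: [0.4651, 0.0694, 0.0676]
ee_rot: [0.001, 0.134, 0.991, -0.0]
force: [-1.6, -5.2, 6.9]
width: 0.0128
gripper_force: 69.7
```

```bash
python3 a.py; python3 s.py
```

```text
mean 0.344 0.033
27.9 [0.4651 0.0694 0.0675] yaw 164.65 F [-1.4  -6.15  7.35] M [-0.836  0.178  0.342] w 0.0125 69.65260863304138 q6 -1.32
```

Up to about 0.24 N m only the core twists (2 N m/rad); past that the screw follows. So it had eased back about 5° on the sudden release. I'll bring it to firm again and this time unwind the core gently before opening.

Emit:
play_rows(
  rows=[0,0,0,-3,0,0,0,0,-6,0,0,0,0,-8,0,0,0,0,-8,0],
)

```text
time: 28.3
tcp_pos: [0.4648, 0.0692, 0.0675]
ee_rot: [0.001, 0.203, 0.979, -0.001]
force: [-3.2, -7.4, 11.7]
width: 0.0129
gripper_force: 70.3
```

```bash
python3 a.py; python3 s.py
```

```text
mean 0.378 0.024
28.7 [0.4648 0.0692 0.0675] yaw 156.66 F [-1.88 -6.17  7.78] M [-1.107  0.297  0.34 ] w 0.0129 69.82240676879883 q6 -1.18
```

The torque is lower than before at this angle, so either the grip slipped or the screw seated further. I'll unwind gently to near zero, release and compare the bar angle with the tool.

Emit:
play_rows(
  rows=[0,0,0,2,0,0,0,0,4,0,0,0,0,6,0,0,0,0,6,0],
)

```text
time: 29.1
tcp_pos: [0.4649, 0.0693, 0.0675]
ee_rot: [0.001, 0.151, 0.989, -0.0]
force: [-1.8, -6.2, 7.5]
width: 0.013
gripper_force: 69.7
```

```bash
python3 a.py; python3 s.py
```

```text
mean 0.171 0.02
29.5 [0.4649 0.0693 0.0675] yaw 162.62 F [-2.19 -6.27  7.7 ] M [-0.941  0.287  0.192] w 0.0124 69.71984267234802 q6 -1.28
```

Emit:
play_rows(
  rows=[0,0,0,2,0,0,0,0,4,0,0,0,0,5,0,0,0,0,5,0],
)

```text
time: 29.9
tcp_pos: [0.465, 0.0694, 0.0675]
ee_rot: [0.001, 0.108, 0.994, -0.0]
force: [-0.9, -6.1, 7.6]
width: 0.0124
gripper_force: 69.7
```

```bash
python3 a.py; python3 s.py
```

```text
mean 0.055 0.019
30.3 [0.465  0.0694 0.0675] yaw 167.6 F [-1.68 -5.95  7.65] M [-0.92   0.204  0.063] w 0.0129 69.67602968215942 q6 -1.37
```

Emit:
play_rows(
  rows=[0,0,0,0,0.04,0,0,0,0,0.04,0,0,0,0,0.04,0,0,0.03,0,0.04,0,0,0.07,0,0.04,0,0,0.112,0,0.04,0,0,0.112,0,0.04,0,0,0.112,0,0.04],
)

```text
time: 31.1
tcp_pos: [0.4646, 0.0703, 0.179]
ee_rot: [0.001, 0.108, 0.994, 0.0]
force: [-0.6, 0.3, -0.6]
width: 0.0398
gripper_force: 0.0
```

```bash
cat > k.py <<'E'
from h import *
d=cap('wrist'); W=fcloud(d)
k=(np.hypot(W[...,0]-.464,W[...,1]-.07)<.03)&(W[...,2]>.084)&(W[...,2]<.098); Q=W[k]
e,v=np.linalg.eigh(np.cov(Q[:,:2].T));print('knob deg',np.degrees(np.arctan2(v[1,1],v[0,1])),e**.5,(Q.min(0)+Q.max(0))/2)
E
python3 k.py; python3 s.py
```

```text
knob deg 178.18299520110622 [0.00394311 0.01269469] [0.4622142  0.07126376 0.08812777]
31.15 [0.4639 0.0702 0.1779] yaw 167.59 F [ 0.45  1.05 -1.04] M [-0.061 -0.042  0.004] w 0.0401 0.0 q6 -1.37
```

The figures point to two effects: some slip of the bar in the pads above about 0.4 N m, and the screw relaxing slightly when let go. I'll regrip squarely with a firmer pinch and turn slowly.

Emit:
play_rows(
  rows=[0,-0.001,-0.03,5,0.04,0,-0.001,-0.07,10.5,0.04,0,-0.001,-0.1,10.5,0.04,0,-0.001,-0.112,10.5,0.04,0,-0.001,-0.1135,10.5,0.04,0,-0.001,-0.1135,10.5,0.04],
)

```text
time: 31.75
tcp_pos: [0.4636, 0.0691, 0.064]
ee_rot: [-0.001, 0.017, 1.0, 0.0]
force: [-0.1, 0.4, 1.0]
width: 0.0402
gripper_force: 0.0
```

Emit:
play_rows(
  rows=[0,0,0,0,0.0,0,0,0,0,0.0,0,0,0,0,0.0,0,0,0,0,0.0,0,0,0,0,0.0,0,0,0,0,0.0],
  newtons=118,
)

```text
time: 32.35
tcp_pos: [0.4653, 0.0693, 0.0665]
ee_rot: [0.002, 0.017, 1.0, 0.0]
force: [-0.9, 1.3, 7.7]
width: 0.0117
gripper_force: 120.2
```

```bash
python3 a.py; python3 s.py
```

```text
mean 0.003 0.033
32.75 [0.4653 0.0693 0.0665] yaw 178.08 F [-1.28  1.8   7.79] M [ 0.218  0.253 -0.013] w 0.0115 120.21922418047325 q6 -1.55
```

Emit:
play_rows(
  rows=[0,0,0,-2,0,0,0,0,-4,0,0,0,0,-6,0,0,0,0,-8,0,0,0,0,-10,0,0,0,0,-10,0],
)

```text
time: 33.35
tcp_pos: [0.4652, 0.069, 0.0665]
ee_rot: [0.002, 0.104, 0.995, 0.0]
force: [-1.9, -1.0, 8.1]
width: 0.0118
gripper_force: 119.6
```

```bash
python3 a.py; python3 s.py
```

```text
mean 0.299 0.023
33.75 [0.4652 0.069  0.0665] yaw 168.14 F [-1.97  0.38  8.05] M [-0.064  0.295  0.271] w 0.0114 119.61158024088945 q6 -1.38
```

Emit:
play_rows(
  rows=[0,0,0,-1,0,0,0,0,-2,0,0,0,0,-3,0,0,0,0,-4,0,0,0,0,-5,0,0,0,0,-5,0],
)

```text
time: 34.35
tcp_pos: [0.4651, 0.0689, 0.0665]
ee_rot: [0.001, 0.147, 0.989, -0.0]
force: [-2.4, -1.4, 10.3]
width: 0.012
gripper_force: 119.7
```

```bash
python3 a.py; python3 s.py
```

```text
mean 0.302 0.027
34.75 [0.4651 0.0688 0.0665] yaw 163.14 F [-2.520e+00  1.000e-02  1.099e+01] M [-0.177  0.39   0.319] w 0.0114 119.88817903926247 q6 -1.29
```

Emit:
play_rows(
  rows=[0,0,0,-1,0,0,0,0,-2,0,0,0,0,-3,0,0,0,0,-3,0],
)

```text
time: 35.15
tcp_pos: [0.465, 0.0688, 0.0665]
ee_rot: [0.001, 0.173, 0.985, -0.0]
force: [-3.3, -1.9, 13.6]
width: 0.0118
gripper_force: 120.2
```

```bash
python3 a.py; python3 s.py
```

```text
mean 0.345 0.03
35.55 [0.465  0.0688 0.0665] yaw 160.16 F [-2.13 -2.12  6.47] M [-0.261  0.274  0.322] w 0.0115 119.4169715471071 q6 -1.24
```

Torque stalls near 0.3–0.35 with jumps in the vertical force. I'll look at the bar in the fingers while it's held.

```bash
python3 - <<'E'
from h import *
d=cap('wrist'); np.savez('w9.npz',**d); print(proj(d,[.465,.069,.09]))
cv2.imwrite('pics/g.png',cv2.resize(d['img'][170:410,170:490],(800,600),interpolation=cv2.INTER_CUBIC)[:,:,::-1])
E
```

```text
(np.float64(317.6891829506174), np.float64(328.0411791939922))
```

View pics/g.png

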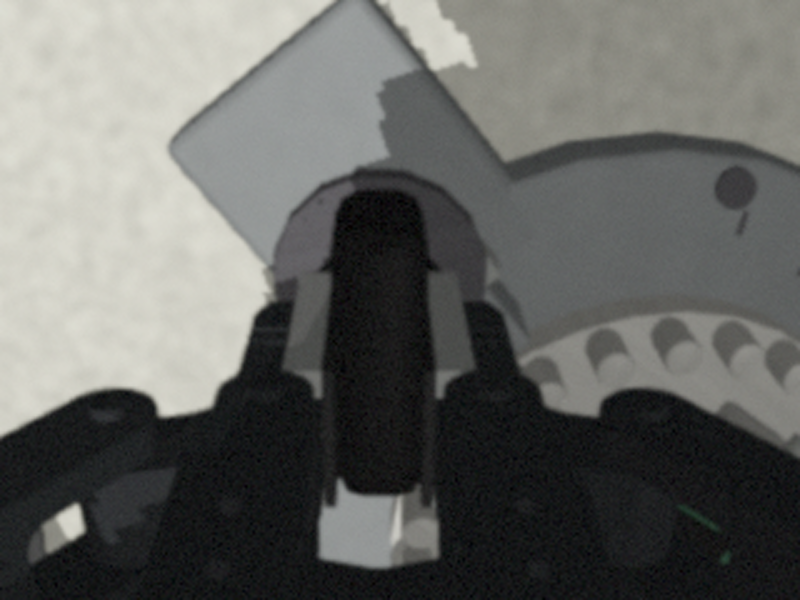

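The bar, from (380,190) to (375,490), sits straight between the pads to about 1°. So there's no slip in the grip and the clamp itself is taking up. I'll keep tightening by torque.

Emit:
play_rows(
  rows=[0,0,0,-1,0,0,0,0,-2,0,0,0,0,-3,0,0,0,0,-3,0],
)

```text
time: 36.0
tcp_pos: [0.4649, 0.0687, 0.0665]
ee_rot: [0.001, 0.198, 0.98, -0.0]
force: [-2.0, -2.2, 8.1]
width: 0.0119
gripper_force: 119.3
```

```bash
python3 a.py; python3 s.py
```

```text
mean 0.418 0.022
36.4 [0.4649 0.0687 0.0665] yaw 157.17 F [-2.59 -2.11  7.84] M [-0.379  0.371  0.455] w 0.0119 119.29522961690964 q6 -1.19
```

Emit:
play_rows(
  rows=[0,0,0,-1,0,0,0,0,-2,0,0,0,0,-3,0,0,0,0,-3,0],
)

```text
time: 36.8
tcp_pos: [0.4648, 0.0686, 0.0665]
ee_rot: [0.001, 0.224, 0.975, -0.0]
force: [-2.8, -2.3, 7.1]
width: 0.0115
gripper_force: 119.4
```

```bash
python3 a.py; python3 s.py
```

```text
mean 0.483 0.03
37.2 [0.4648 0.0687 0.0665] yaw 154.18 F [-3.22 -2.21  8.74] M [-0.449  0.386  0.507] w 0.0117 119.35128113154406 q6 -1.14
```

Emit:
play_rows(
  rows=[0,0,0,-1,0,0,0,0,-2,0,0,0,0,-2,0,0,0,0,-2,0],
)

```text
time: 37.6
tcp_pos: [0.4647, 0.0686, 0.0665]
ee_rot: [0.001, 0.24, 0.971, -0.0]
force: [-3.8, -2.9, 9.2]
width: 0.0116
gripper_force: 119.4
```

```bash
python3 a.py; python3 s.py
```

```text
mean 0.528 0.033
38.0 [0.4647 0.0686 0.0665] yaw 152.19 F [-3.08 -3.37  8.91] M [-0.527  0.433  0.535] w 0.0119 119.40931634749177 q6 -1.1
```

Emit:
play_rows(
  rows=[0,0,0,2,0,0,0,0,5,0,0,0,0,8,0,0,0,0,10,0,0,0,0,10,0],
)

```text
time: 38.5
tcp_pos: [0.4649, 0.0688, 0.0665]
ee_rot: [0.001, 0.155, 0.988, -0.0]
force: [-3.1, -1.2, 8.8]
width: 0.0119
gripper_force: 119.2
```

```bash
python3 a.py; python3 s.py
```

```text
mean 0.216 0.038
38.9 [0.4649 0.0688 0.0665] yaw 162.13 F [-3.39 -1.27  7.43] M [-0.28   0.373  0.174] w 0.0119 119.1523013036992 q6 -1.27
```

Firm at 0.53 N m. I'll unwind the rest of the core and let go.

Emit:
play_rows(
  rows=[0,0,0,2,0,0,0,0,4,0,0,0,0,6,0,0,0,0,7,0,0,0,0,7,0],
)

```text
time: 39.4
tcp_pos: [0.4651, 0.069, 0.0665]
ee_rot: [0.001, 0.095, 0.996, 0.0]
force: [-1.8, 0.5, 8.2]
width: 0.0116
gripper_force: 119.3
```

```bash
python3 a.py; python3 s.py
```

```text
mean 0.096 0.037
39.8 [0.4651 0.069  0.0665] yaw 169.11 F [-1.15  0.19  8.23] M [-0.1    0.288  0.133] w 0.0119 119.30594685101823 q6 -1.4
```

Emit:
play_rows(
  rows=[0,0,0,0,0.04,0,0,0,0,0.04,0,0,0,0,0.04,0,0,0.03,0,0.04,0,0,0.07,0,0.04,0,0,0.112,0,0.04,0,0,0.112,0,0.04,0,0,0.112,0,0.04],
)

```text
time: 40.6
tcp_pos: [0.4646, 0.0691, 0.1775]
ee_rot: [0.001, 0.095, 0.995, 0.0]
force: [-0.8, -0.2, -0.9]
width: 0.0402
gripper_force: 0.0
```

```bash
python3 s.py; python3 k.py; python3 - <<'E'
from h import *
t=cap('top'); T=cloud(t)
k=(np.hypot(T[...,0]-.651,T[...,1]-.165)<.028)&(T[...,2]>.072)&(T[...,2]<.095);D=T[k].mean(0)[:2]-[.563,.1015]; print('handle',np.degrees(np.arctan2(D[1],D[0])))
E
```

```text
40.6 [0.4646 0.0691 0.1775] yaw 169.08 F [-0.78 -0.15 -0.89] M [ 0.056  0.018 -0.081] w 0.0402 0.0 q6 -1.4
knob deg 178.1366675604742 [0.00394116 0.01269413] [0.4622288  0.07132727 0.08807537]
handle 33.82690823080333
```

The handle is unchanged at 33.8° and the pointer is on the pin. The knob was last tightened to 0.53 N m and the gripper is clear, so I'm handing in.

```bash
python3 -c "
from cell import close_job
print(close_job())"
```

```text
the job is handed in; nothing more can be done
None
```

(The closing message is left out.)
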